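Turn a tray of polished end caps over in the tray turner

TASK

The brass end caps in the tray on the tray turner's bed are polished face up and must now lie with their flat backs up, all turned at once and without the fingers touching them. Cap their tray with the empty one that lies face down on the bench, push the closed pair fully home into the turner's sleeve, crank it half a turn up and over to its stop, and draw the pair back out onto the bed. Then lift off the emptied tray and lay it face down flat on the bench clear of the turner, leaving the filled tray on the bed and the other things on the bench where they are.

Things in the scene. Friction and masses are not known exactly. Their poses are not given: they have to be found in the camera images.
- turner: Tray turner bolted to the bench. Origin on the bench top below its sleeve's mouth; x across, y along the turning axis (which is at height 68.5 mm), z up. Plywood base 120 x 300 x 16 (y -127 to 173), bearing block y -111 to -81, 92 high. Mouth faces +y, to the loading bed, across a 43 gap that the trays bridge as they slide.
- sleeve (a point): Middle of the mouth of the steel sleeve, on the turning axis (turner 0, 0, 68.5). The sleeve runs from here to a closed end at turner y -68, the trays' stop; inside 64 wide x 47 high, lips flared 4 out to y 9. Its lower inside face is level with the bed. Trays that are home reach to turner y 38 and swing round in the gap, 5 from the bed, so they jam on it if not home.
- cradle (a joint): Angle a of sleeve and crank: 0 as found, crank level towards the turner's -x (the robot's side); pi turned half round, crank towards +x. Stops at both. The crank goes up over the top: crank grip at turner x = -55 cos a, height 68.5 + 55 sin a (mm). Friction (0.15 N m) holds it where it is left.
- crank (a point): Middle of the crank grip, a wooden roller 14 mm in diameter, 54 long along the turner's y, free to spin on its spindle, 55 from the turning axis, at turner y -157. Beside it stands only the crank arm at its +y end (from turner y -127).
- bed (a point): Middle of the top of the loading bed (turner 0, 106, 45 mm): a wooden rail 46 wide, 123 long (turner y 43 to 166), 45 above the bench, narrower than the trays, so that fingers can pass beside it. Axes as the turner's.
- home (a point): Above or below this point lies the middle of each tray when both are fully home in the sleeve (turner 0, -15, 45). The pair slides under a push of about 5 N on its end.
- tray_full: Wooden tray 60 (x) x 106 (y) x 22 mm high, 0.12 kg, standing open side up on the bed, lengthwise. Six wells, 2 columns by 3 rows, 7 deep; walls 4 thick, dividers 2.5 below the rim. Origin at the middle of its underside, z to its open side. The caps in it stand 2 above its rim.
- tray_empty: The same tray, empty, lying face down on the bench left or right of the turner. Origin at the middle of its underside (now on top, 22 above the bench), z to its open side, so now down; y along its 106 mm length. Four small screw heads show at its corners. (At the bench's left front edge, clear of it, stands a clamp with a lever 175 high.)
- cap_1: Brass knife-handle end cap, round, 20 mm in diameter, 9 high, polished bevelled face (flat land 16 across) and flat back with a small pin hole; 20 g. Origin in the middle of the flat back, z towards the bevelled face: up at the start. One in each well of tray_full.
- cap_2: Brass knife-handle end cap, round, 20 mm in diameter, 9 high, polished bevelled face (flat land 16 across) and flat back with a small pin hole; 20 g. Origin in the middle of the flat back, z towards the bevelled face: up at the start. One in each well of tray_full.
- cap_3: Brass knife-handle end cap, round, 20 mm in diameter, 9 high, polished bevelled face (flat land 16 across) and flat back with a small pin hole; 20 g. Origin in the middle of the flat back, z towards the bevelled face: up at the start. One in each well of tray_full.
- cap_4: Brass knife-handle end cap, round, 20 mm in diameter, 9 high, polished bevelled face (flat land 16 across) and flat back with a small pin hole; 20 g. Origin in the middle of the flat back, z towards the bevelled face: up at the start. One in each well of tray_full.
- cap_5: Brass knife-handle end cap, round, 20 mm in diameter, 9 high, polished bevelled face (flat land 16 across) and flat back with a small pin hole; 20 g. Origin in the middle of the flat back, z towards the bevelled face: up at the start. One in each well of tray_full.
- cap_6: Brass knife-handle end cap, round, 20 mm in diameter, 9 high, polished bevelled face (flat land 16 across) and flat back with a small pin hole; 20 g. Origin in the middle of the flat back, z towards the bevelled face: up at the start. One in each well of tray_full.
- spare_block: Loose block of wood 50 x 100 x 32, bystander, origin in the middle of its underside.
- antler_tip: Antler tine 40 x 145 x 24, bystander behind the turner; origin in the middle of its underside.
- wax_pot: Lidded round pot 69 across, 41 high, bystander on the right; origin in the middle of its underside.
- caliper: Steel caliper 68 x 230 x 10, bystander in front; origin in the middle of its underside.
- pencil: Red pencil 171 long, bystander in front; origin in the middle of its underside.
- thin_scale: Thin wooden slat 36 x 120 x 10, bystander in front; origin in the middle of its underside.

How it is judged:
By the outcome, as a careful person would: the job done as asked, in the order asked, and still so for the second after the job is handed in, with the robot touching nothing.
It also fails if it takes over 72 s, if anything falls off the work surface, if the arm or the gripper's body presses on something with over 40 N, if the wrist force passes 120 N, or if a joint passes its speed limit or range.

ROBOT

A 6-joint arm with a two-finger parallel gripper is mounted at the origin on a cart in front of the work surface, level with it; the furniture and walls round the work are solid. World frame = base frame: x ahead of the robot, y to its left, z up, the work surface at z = 0. Lengths are in m, angles in rad, forces in N, time in s.
With the tool pointing down it reaches from about 0.35 to 0.775 m from the base axis. Payload 5.5 kg.
Tool frame: the origin (TCP) lies midway between the tips of the shut fingers; the grasp point (between the pads) lies grip_point_offset behind it (grip_point_offset is the distance from the TCP to the grasp point, in m); z points along the fingers, y is the direction in which the jaws open and shut (so a half turn about z gives the same grasp; the last joint's range is limited). The gripper opens to 85 mm and grips with 20 to 120 N. Pads are 22 mm wide; open, the fingers measure 114 mm over their backs; the gripper's body (76 mm by 85 mm) begins 54 mm behind the grasp point. The pads swing forward as they close: fully open they stand 13 mm farther back than shut.
Start: joints at [-1.335, 0.313, 0.046, 1.304, 0, 1.431], TCP at [0.211, -0.535, 0.231] pointing down, gripper open.
Joint ranges: [-2.76, 2.76], [-0.86, 1.69], [-1.03, 1.26], [-2.2, 2.34], [-1.47, 1.5], [-3.14, 3.14]. Speed limits (rad/s): [2.57, 2.57, 3.14, 3.14, 3.14, 3.14].

INTERFACE

Orientations are given as a unit quaternion [w, x, y, z].
In Python, from workcell import * gives the robot as it stands.
- The arm moves only by the tool send_rows, never from a script. Its argument "series" is one flat list of numbers, 7 for each row, row after row: the shift along the tool's x, y, z in cm, then the turn, a rotation vector about the tool's x, y, z in degrees, then the opening, from 0 (shut) to 1 (fully open). A call has 1 to 10 rows; each row is the pose to reach, as a shift and turn from the pose commanded when the call began, along the tool's axes at that moment; what a row does not reach only later rows make up. A row lasts 1/12 s, in which the tool goes at most 41.7 mm and 7.16 degrees, less where a joint would pass 70% of its speed; a pose out of reach is approached as far as the arm can. A call with a gripper value outside its range is refused whole. The fingers move at their own pace and stop on an object; "newtons" is the grip in N (left out, the last holds). Time passes only in rows, so rows that repeat a pose let the fingers close. It gives the time, the measured TCP pose, the force and the opening at its end, in the units of the state.
- get_state(): the state, without advancing time (a new reading comes with each control period).
- read_camera(name): name is "side" or "top"; returns the picture (384x512x3 uint8, blue, green, red); there is no depth.
- camera_info(name): a dict with "K" (3x3 intrinsics, pixels), "xyz" and "attitude" of the camera in the world. Camera axes: x right, y down, z forward; pixel columns grow to the right and rows downward; lengths in m; the calibration is good to about 2 mm. A picture is of the moment at which its call begins. camera_info takes no time and is no camera call.
- hand_in(): hands the job in, once; it reports no verdict.
Trained networks look in the newest picture that a camera, given by its name, has taken for a name from the list of things; names that differ only in an ending like _2 or _b are one class to them, and where a whole thing is asked for, a point or a joint stands for the part that bears it (a point fixed in the world has none). Each returns a list of dicts, best first, with "p" (0 to 1); they miss things now and then, are a little off and sometimes report something else, mostly with a low value. They report only what shows in the picture. A call takes as long as a camera call.
- silhouettes(camera, label): "pixels" (384x512 bool, what is visible of it) and "box" ([left, top, width, height] in pixels, round what is visible of it).
The state is a dict: "clock": time; "joint_pos": joint angles; "qvel": joint speeds; "tau": joint torques, N m; "tcp_pos": TCP position; "orientation": TCP orientation; "wrist_force": force on the tool from outside, world axes, zero at the start; "ft_torque": the same for the moment, N m; "finger_gap": finger opening in m.
Only numpy, scipy, OpenCV 4.12 (cv2) and the standard library are available. Lean on these libraries where they do the work, as an engineer would, in place of code of your own. Each camera call takes 0.05 s, during which the arm holds its last target. There are 200 camera calls.

## Working session

There is one attempt and no reset: what is moved stays moved. The work goes in short steps, Python scripts to look and compute and a tool call to move; the robot and the scene stay as the last step left them, time stands still between calls to the robot, and variables do not carry over. Pictures are saved under pics/ and viewed, about 8 in all and at most 12, crops included, and the job is handed in when it is done.

Besides the shell and the picture viewer there is one more tool, called after "Call:" as name(argument=value, ...) on one line, values as JSON. send_rows: Moves the arm, as the interface text tells. Its arguments: {"type":"object","properties":{"series":{"type":"array"},"newtons":{"type":"number"}},"required":["series"]}

```bash
ls; mkdir -p pics
python3 - <<'E'
from workcell import *
import cv2,numpy as np
s=get_state(); print(s)
for n in("side","top"):
    i=camera_info(n); print(n,i); im=read_camera(n); cv2.imwrite(f"pics/{n}0.png",im)
E
```

```text
pics
{'clock': 0.0, 'joint_pos': array([-1.33460717e+00,  3.13981272e-01,  4.49866123e-02,  1.30362528e+00,
       -3.66792471e-06,  1.43119938e+00]), 'qvel': array([-3.91746476e-05,  3.48259692e-04,  1.05841126e-03,  3.14439889e-04,
        1.83095354e-03, -1.11058167e-03]), 'tau': array([-8.16533193e-04, -4.80626965e+01,  2.98534173e+01,  1.92902167e-02,
       -1.55065741e-04, -2.63136849e-05]), 'tcp_pos': array([ 0.21089638, -0.53437048,  0.2304229 ]), 'orientation': array([-9.10653417e-04,  9.82399563e-01,  1.86789368e-01, -4.58513417e-05]), 'wrist_force': array([ 0.65554205,  0.10937135, -0.30923749]), 'ft_torque': array([ 0.04906606, -0.01861467, -0.04514933]), 'finger_gap': 0.08545419973516209}
side {'K': array([[464.5890331 ,   0.        , 259.56278068],
       [  0.        , 464.5890331 , 197.59132618],
       [  0.        ,   0.        ,   1.        ]]), 'xyz': array([-0.10147279,  1.12037218,  0.60623808]), 'attitude': array([ 0.13464151, -0.18163533,  0.80771122, -0.54450239])}
top {'K': array([[389.89653868,   0.        , 251.17494619],
       [  0.        , 389.89653868, 194.1493143 ],
       [  0.        ,   0.        ,   1.        ]]), 'xyz': array([ 0.34929142, -0.06593585,  1.24449015]), 'attitude': array([-0.04611911,  0.71091672, -0.69961698,  0.05483173])}
```

Run:
```python
import cv2,numpy as np
a=cv2.imread("pics/top0.png");cv2.imwrite("pics/v1.png",cv2.resize(a,(800,600),interpolation=cv2.INTER_CUBIC))
a=cv2.imread("pics/side0.png");cv2.imwrite("pics/v2.png",cv2.resize(a,(800,600),interpolation=cv2.INTER_CUBIC))
```

```text
(no output)
```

View pics/v1.png

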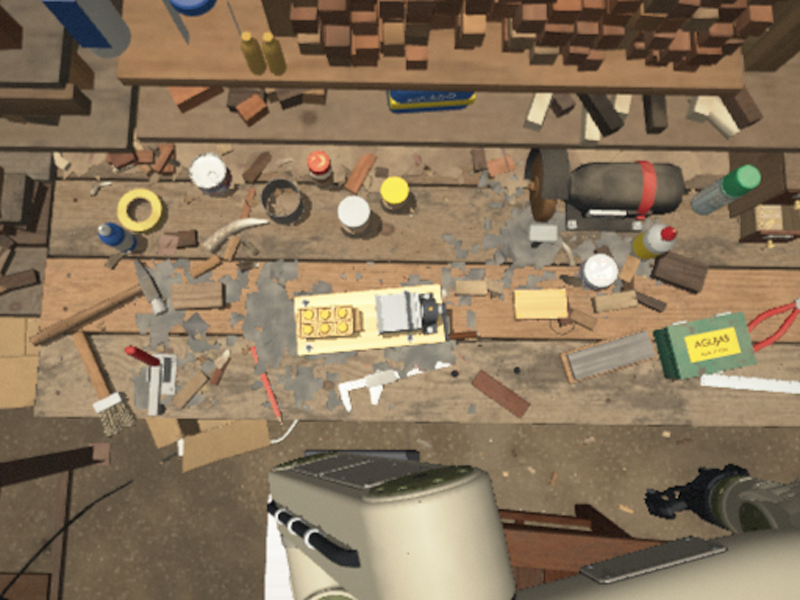

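View pics/v2.png

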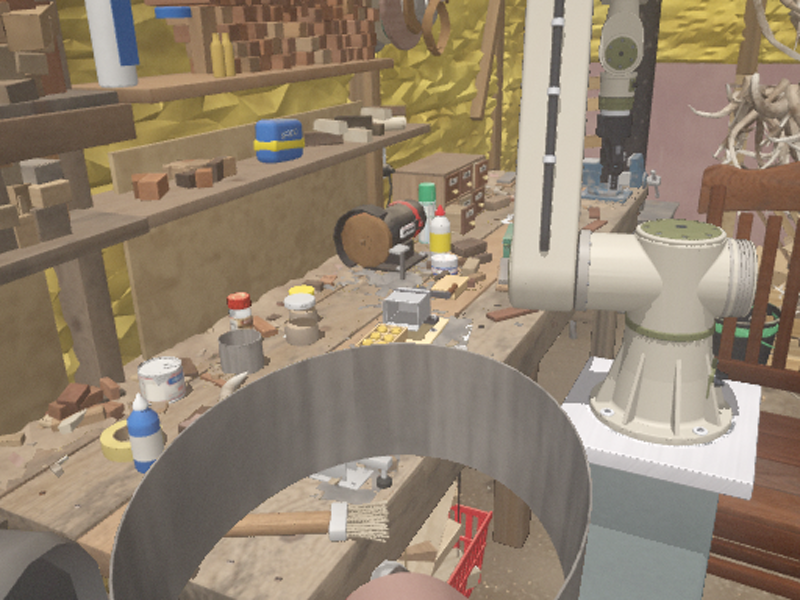

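The top view shows the turner with the full tray at (328,321) and the sleeve mouth facing image left (+y). The crank is near (455,323) and the empty tray near (541,303), both in 800x600 px. A pipe hides most of the side view. Next I'll fit the poses from masks.

```bash
cat > h.py <<'E'
from workcell import *
import cv2,numpy as np
from scipy.spatial.transform import Rotation as R
from scipy.optimize import minimize
def rot(q): return R.from_quat(np.r_[q[1:],q[0]])
def proj(n,P):
    i=camera_info(n); c=rot(i["attitude"]).inv().apply(np.atleast_2d(P)-i["xyz"]); p=c@i["K"].T
    return p[:,:2]/p[:,2:]
def ray(n,uv,z):
    i=camera_info(n); d=rot(i["attitude"]).apply(np.linalg.solve(i["K"],np.r_[uv,1])); 
    return i["xyz"]+d*(z-i["xyz"][2])/d[2]
def box(x0,x1,y0,y1,z0,z1): return np.array([[x,y,z] for x in(x0,x1) for y in(y0,y1) for z in(z0,z1)])
def place(P,x,y,a): return R.from_euler('z',a).apply(P)+[x,y,0]
S=8
def render(n,boxes,p):
    m=np.zeros((384*2,512*2),np.uint8)
    for b in boxes:
        uv=(proj(n,place(b,*p))+.5)*2-.5
        cv2.fillConvexPoly(m,cv2.convexHull(np.round(uv*16).astype(np.int32).reshape(-1,1,2)),255,cv2.LINE_AA,4)
    return m/255.
def fit(n,mask,boxes,p0,free=(0,1,2)):
    M=cv2.resize(mask.astype(np.float32),(1024,768),interpolation=cv2.INTER_LINEAR)
    p0=np.array(p0,float);free=list(free)
    def f(d):
        p=p0.copy();p[free]+=np.array(d)/[100,100,10][:1]*1. if False else np.array(d)*np.array([.01,.01,.1])[free]
        r=render(n,boxes,p); return 1-np.minimum(r,M).sum()/np.maximum(r,M).sum()
    k=len(free); best=minimize(f,np.zeros(k),method='Nelder-Mead',options=dict(initial_simplex=np.vstack([np.zeros(k),np.eye(k)]),xatol=.003,fatol=1e-5))
    p=p0.copy();p[free]+=best.x*np.array([.01,.01,.1])[free]; return p,1-best.fun
TR=[box(-.03,.03,-.053,.053,0,.022)]
def tcp(): 
    s=get_state(); return s
E
python3 - <<'E'
from h import *
im=read_camera("top")
D={}
for l in["turner","tray_full","tray_empty","spare_block","sleeve","crank","cap_1","antler_tip","wax_pot","caliper","pencil","thin_scale"]:
    r=silhouettes("top",l); D[l]=r
    print(l,[(round(x["p"],2),x["box"],int(x["pixels"].sum())) for x in r[:6]])
np.save("D.npy",D,allow_pickle=True)
E
```

```text
turner [(0.88, [188.4, 181.2, 116.3, 45.6], 3073)]
tray_full [(0.78, [192.4, 194.0, 35.9, 20.3], 556)]
tray_empty [(0.74, [326.7, 184.2, 41.0, 22.3], 690)]
spare_block [(0.87, [112.4, 180.1, 33.6, 17.1], 580)]
sleeve [(0.61, [187.7, 181.5, 117.7, 44.8], 2913)]
crank [(0.39, [291.1, 210.7, 14.0, 10.4], 96)]
cap_1 [(0.51, [189.1, 180.4, 117.4, 47.9], 2770)]
antler_tip [(0.82, [127.6, 143.5, 44.2, 19.3], 296), (0.26, [288.3, 209.2, 17.6, 12.2], 81)]
wax_pot [(0.56, [373.7, 163.6, 21.2, 21.4], 410)]
caliper [(0.9, [219.6, 230.7, 65.6, 33.3], 510), (0.45, [371.5, 163.5, 26.3, 22.3], 452)]
pencil [(0.7, [162.4, 223.5, 13.9, 29.4], 97)]
thin_scale [(0.91, [303.2, 239.3, 35.7, 28.6], 486)]
```

Run:
```python
from h import *
D=np.load("D.npy",allow_pickle=True).item()
im=cv2.imread("pics/top0.png")
def mk(l,i=0): return D[l][i]["pixels"]
c=ray("top",[246.5,204],.016); print(c)
TU=[box(-.06,.06,-.127,.173,0,.016),box(-.046,.046,-.111,-.081,0,.092),box(-.034,.034,-.07,.009,.03,.095),box(-.03,.03,.05,.16,.016,.067),box(-.062,-.04,-.184,-.127,.0615,.0755)]
for mask in (mk("turner"),mk("turner")|mk("tray_full")|mk("crank")):
  pt,s=fit("top",mask,TU,[c[0],c[1]-.02,.1]); print("turner",pt,s)
c=ray("top",[210.3,204],.067)
bt=[b+[0,0,.045] for b in TR]
pf,s=fit("top",mk("tray_full"),bt,[c[0],c[1],.1]);print("full",pf,s)
c=ray("top",[347,195],.022)
pe,s=fit("top",mk("tray_empty"),TR,[c[0],c[1],0.]);print("empty",pe,s)
np.save("p.npy",dict(t=pt,f=pf,e=pe),allow_pickle=True)
d=R.from_euler('z',-pt[2]).apply(np.r_[pf[:2]-pt[:2],0]); print("full in turner",d)
Z=4;x0,y0=180,165
v=cv2.resize(im[y0:y0+75,x0:x0+200],None,fx=Z,fy=Z,interpolation=cv2.INTER_CUBIC)
def dr(b,p,col):
    uv=(proj("top",place(b,*p))-[x0,y0]+.5)*Z-.5
    for i in range(8):
        for k in(1,2,4):
            if not i&k: cv2.line(v,tuple(int(t) for t in uv[i]),tuple(int(t) for t in uv[i|k]),col,1)
for b in (TU[0],TU[2],TU[4]): dr(b,pt,(0,0,255))
dr(bt[0],pf,(255,0,0));dr(TR[0],pe,(0,200,0))
cv2.imwrite("pics/v3.png",v)
```

```text
[ 0.49434793 -0.06542374  0.016     ]
turner [ 0.49506956 -0.05667172  0.10847145] 0.7722106062245403
turner [ 0.49495623 -0.05660994  0.10769222] 0.9112546307501453
full [0.48220012 0.05122574 0.09868342] 0.732722221808073
empty [ 0.53089835 -0.38250977  0.03793483] 0.9415409186150578
full in turner [-0.00109158  0.10858204  0.        ]
```

View pics/v3.png

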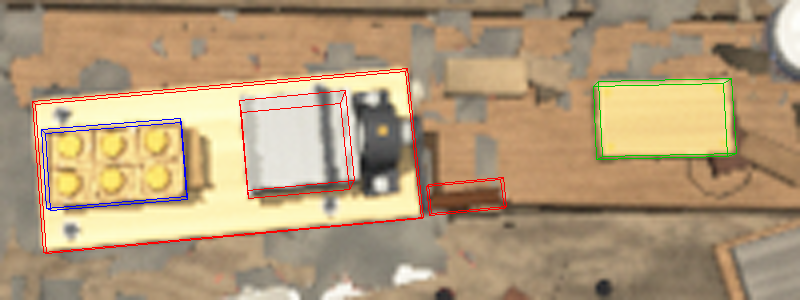

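```bash
cat >> h.py <<'E'
PP=np.load("p.npy",allow_pickle=True).item()
def T(x,y,z=0):  # turner mm -> world
    t=PP["t"]; return np.r_[R.from_euler('z',t[2]).apply([x/1e3,y/1e3,0])[:2]+t[:2],z/1e3]
def inT(p):
    t=PP["t"]; q=R.from_euler('z',-t[2]).apply([p[0]-t[0],p[1]-t[1],0])*1e3; return np.r_[q[:2],p[2]*1e3].round(1)
def go(p,yaw,frm=None):  # yaw = tray/turner yaw; tool x = its y, tool y = its x. Prints tool-axes shift cm, rotvec deg
    s=get_state(); r0=rot(s["orientation"]); p0=s["tcp_pos"] if frm is None else frm
    r1=R.from_matrix(np.c_[[-np.sin(yaw),np.cos(yaw),0],[np.cos(yaw),np.sin(yaw),0],[0,0,-1]])
    print("shift cm",(r0.inv().apply(np.array(p)-p0)*100).round(2),"turn deg",np.degrees((r0.inv()*r1).as_rotvec()).round(1))
def st():
    s=get_state(); r=rot(s["orientation"]).as_matrix()
    print("t %.2f"%s["clock"],"tcp",s["tcp_pos"].round(4),"inT",inT(s["tcp_pos"]),"yaw",round(float(np.arctan2(r[1,1],r[0,1])),4),"tilt",np.degrees(r[:2,2]).round(2),"F",s["wrist_force"].round(1),"gap",round(s["finger_gap"]*1e3,1))
    return s
E
python3 - <<'E'
from h import *
print(grip_point_offset); st(); e=PP["e"]
go([e[0],e[1],.12],e[2])
print(T(-55,-157,68.5),T(0,106,45))
E
```

```text
0.0187
t 0.75 tcp [ 0.211  -0.5349  0.2314] inT [-333.7 -445.   231.4] yaw -1.1951 tilt [ 0.   -0.01] F [ 0.6 -0.2 -0.3] gap 85.2
shift cm [35.35 -2.44 11.13] turn deg [  0.    0.  -70.6]
[ 0.45714987 -0.21861204  0.0685    ] [0.48356291 0.04877598 0.045     ]
```

Call:
send_rows(series=[35.4, -2.4, 8, 0, 0, -70.6, 1, 35.4, -2.4, 11, 0, 0, -70.6, 1, 35.4, -2.4, 11, 0, 0, -70.6, 1, 35.4, -2.4, 11, 0, 0, -70.6, 1, 35.4, -2.4, 11, 0, 0, -70.6, 1, 35.4, -2.4, 11, 0, 0, -70.6, 1, 35.4, -2.4, 11, 0, 0, -70.6, 1, 35.4, -2.4, 11, 0, 0, -70.6, 1, 35.4, -2.4, 11, 0, 0, -70.6, 1, 35.4, -2.4, 11, 0, 0, -70.6, 1])

```text
clock: 1.58
tcp_pos: [0.536, -0.3781, 0.118]
orientation: [-0.001, 0.689, 0.725, 0.001]
wrist_force: [0.0, -0.2, 0.2]
finger_gap: 0.0854
```

Call:
send_rows(series=[0, 0, 0, 0, 0, 0, 1, 0, 0, 0, 0, 0, 0, 1, 0, 0, 0, 0, 0, 0, 1, 0, 0, 0, 0, 0, 0, 1])

```text
clock: 1.92
tcp_pos: [0.5308, -0.3838, 0.1221]
orientation: [0.001, 0.695, 0.719, -0.0]
wrist_force: [-1.3, -0.4, -1.2]
finger_gap: 0.0854
```

Run:
```python
from h import *
s=st(); e=PP["e"]; go([e[0],e[1],.0],e[2])
im=read_camera("top"); uv=proj("top",s["tcp_pos"])[0]; print(uv)
c=im[150:240,290:410]; cv2.imwrite("pics/v4.png",cv2.resize(c,None,fx=5,fy=5,interpolation=cv2.INTER_CUBIC))
```

```text
t 1.92 tcp [ 0.5308 -0.3838  0.1221] inT [   0.5 -329.1  122.1] yaw 0.0336 tilt [ 0.04 -0.05] F [-1.3 -0.4 -1.2] gap 85.4
shift cm [1.400e-01 1.000e-02 1.221e+01] turn deg [ 0.   0.1 -0.3]
[355.60439392 189.16884923]
```

Call:
send_rows(series=[0.1, 0, 4, 0, 0, 0, 1, 0.1, 0, 8, 0, 0, 0, 1, 0.1, 0, 10.5, 0, 0, 0, 1, 0.1, 0, 11.5, 0, 0, 0, 1, 0.1, 0, 12, 0, 0, 0, 1, 0.1, 0, 12, 0, 0, 0, 1, 0.1, 0, 12, 0, 0, 0, 0.5, 0.1, 0, 12, 0, 0, 0, 0.5, 0.1, 0, 12, 0, 0, 0, 0.5, 0.1, 0, 12, 0, 0, 0, 0.5], newtons=40)

```text
clock: 2.8
tcp_pos: [0.533, -0.3831, 0.0039]
orientation: [0.002, 0.694, 0.72, -0.0]
wrist_force: [-0.7, -0.6, 6.6]
finger_gap: 0.0591
```

Call:
send_rows(series=[0, 0, 0, 0, 0, 0, 0.5, 0, 0, 0, 0, 0, 0, 0.5, 0, 0, 0, 0, 0, 0, 0.5])

```text
clock: 3.05
tcp_pos: [0.5329, -0.3831, 0.0039]
orientation: [0.002, 0.694, 0.72, -0.0]
wrist_force: [-0.5, 0.1, 6.8]
finger_gap: 0.059
```

Run:
```python
from h import *
s=st()
f=PP["f"];go([f[0],f[1],.15],PP["t"][2])
```

```text
t 3.05 tcp [ 0.5329 -0.3831  0.0039] inT [   2.7 -328.7    3.9] yaw 0.0371 tilt [ 0.19 -0.19] F [-0.5  0.1  6.8] gap 59.0
shift cm [ 43.54  -3.41 -14.77] turn deg [ 0.2  0.2 -4. ]
```

Call:
send_rows(series=[0, 0, -2, 0, 0, 0, 0.5, 0, 0, -5, 0, 0, 0, 0.5, 0, 0, -9, 0, 0, 0, 0.5, 4, 0, -12, 0, 0, -4, 0.5, 8, -1, -14.8, 0, 0, -4, 0.5, 12, -2, -14.8, 0, 0, -4, 0.5, 16, -2, -14.8, 0, 0, -4, 0.5, 20, -3, -14.8, 0, 0, -4, 0.5, 20, -3.4, -14.8, 0, 0, -4, 0.5, 20, -3.4, -14.8, 0, 0, -4, 0.5])

```text
clock: 3.88
tcp_pos: [0.4884, -0.1796, 0.1501]
orientation: [-0.001, 0.667, 0.745, 0.0]
wrist_force: [-0.7, 0.0, -1.1]
finger_gap: 0.059
```

Run:
```python
from h import *
st()
im=cv2.imread("pics/top0.png"); D=np.load("D.npy",allow_pickle=True).item()
h=cv2.cvtColor(im,cv2.COLOR_BGR2HSV)
w=h[188:222,188:232]; 
up=cv2.resize(w,None,fx=4,fy=4,interpolation=cv2.INTER_CUBIC)
m=((up[...,1]>150)&(up[...,2]>190)&(up[...,0]>18)).astype(np.uint8)
n,l,s,c=cv2.connectedComponentsWithStats(m)
for i in range(1,n):
    if s[i,4]>60:
        uv=(c[i]+.5)/4-.5+[188,188]; p=ray("top",uv,.068); print(s[i,4],uv.round(1),inT(p))
x=read_camera("side"); np.save("side1.npy",x)
print(proj("side",[T(0,106,67),T(0,0,92)]))
for l in("tray_full","tray_empty"):
    r=silhouettes("side",l);print(l,[(round(q["p"],2),q["box"]) for q in r])
cv2.imwrite("pics/v5.png",cv2.resize(x[120:270,180:380],None,fx=4,fy=4,interpolation=cv2.INTER_CUBIC))
```

```text
t 3.88 tcp [ 0.4884 -0.1796  0.1501] inT [ -19.7 -121.5  150.1] yaw 0.111 tilt [-0.04  0.04] F [-0.7  0.  -1.1] gap 59.0
128 [197.8 210.2] [-13.2 140.3  68. ]
103 [208.4 210.6] [-17.3 108.5  68. ]
[[244.55943446 214.78720628]
 [257.13610187 193.82289072]]
tray_full [(0.44, [229.4, 211.9, 30.3, 11.9])]
tray_empty [(0.68, [262.3, 154.2, 23.6, 15.8])]
```

View pics/v5.png

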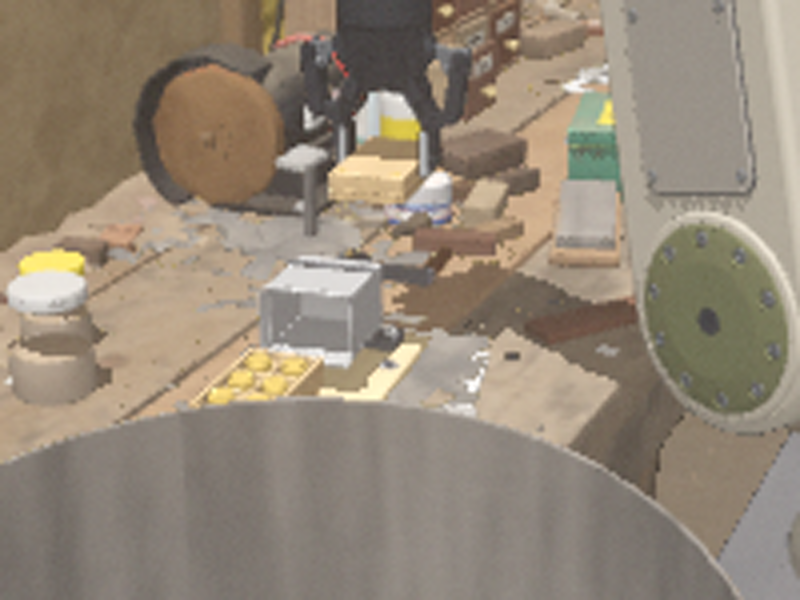

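Run:
```python
from h import *
def capfit(n,im,z):
    b=cv2.resize(im.astype(np.float32),None,fx=4,fy=4,interpolation=cv2.INTER_CUBIC)
    ch=np.minimum(b[...,1],255)-b[...,0]   # G-B : yellow
    def pts(p): 
        L=np.array([[i*p[3],j*p[4],z] for i in(-.5,.5) for j in(-1,0,1)])
        return place(L,*p[:3])
    th=np.linspace(0,2*np.pi,24,endpoint=False)
    def ring(r,p): return np.concatenate([q+r*np.c_[np.cos(th),np.sin(th),0*th] for q in pts(p)])
    def samp(P):
        uv=((proj(n,P)+.5)*4-.5).astype(np.float32); return cv2.remap(ch,uv[:,0].copy(),uv[:,1].copy(),cv2.INTER_LINEAR).mean()
    sc=np.array([.005,.005,.05,.003,.003])
    f=lambda d: -(lambda p: samp(ring(.003,p))+samp(ring(.006,p))+samp(ring(.008,p))-1.5*samp(ring(.0125,p))-1.5*samp(ring(.0115,p)))(p0+d*sc)
    best=None
    for dx in(-.004,0,.004):
      for dy in(-.005,0,.005):
        p0=np.r_[T(0,108)[:2]+[dx,dy],PP["t"][2],.0285,.0325]
        r=minimize(f,np.zeros(5),method='Powell')
        if best is None or r.fun<best[0]: best=(r.fun,p0+r.x*sc)
    return best
for n,im in(("top",cv2.imread("pics/top0.png")),("side",np.load("side1.npy"))):
    s,p=capfit(n,im,.068 if n=="top" else .069); print(n,s,p.round(4),inT(np.r_[p[:2],.068]))
# sleeve mouth check in side view: project corners
print(((proj("side",[T(x,9,z) for x in(-36,36) for z in(41,96)])-[180,120])*4).round())
print(((proj("side",[T(x,y,67) for x in(-30,30) for y in (55,161)])-[180,120])*4).round())
```

```text
Traceback (most recent call last):
  File "h.py", line 7, in proj
    i=camera_info(n); c=rot(i["attitude"]).inv().apply(np.atleast_2d(P)-i["xyz"]); p=c@i["K"].T
ValueError: time passes only in moves, steps and waits
```

```bash
python3 - <<'E'
s=open('h.py').read()
s=s.replace("def rot(q)","import workcell,functools\ncamera_info=functools.lru_cache(workcell.camera_info)\ndef rot(q)",1)
s+='''
def capfit(n,im,z,c0=(0,108)):
    b=cv2.resize(im.astype(np.float32),None,fx=4,fy=4,interpolation=cv2.INTER_CUBIC)
    ch=b[...,1]-b[...,0]
    th=np.linspace(0,2*np.pi,24,endpoint=False)
    L=lambda p:place(np.array([[i*p[3],j*p[4],z] for i in(-.5,.5) for j in(-1,0,1)]),*p[:3])
    ring=lambda r,p:np.concatenate([q+r*np.c_[np.cos(th),np.sin(th),0*th] for q in L(p)])
    def samp(P):
        uv=((proj(n,P)+.5)*4-.5).astype(np.float32); return cv2.remap(ch,uv[:,:1].copy(),uv[:,1:].copy(),cv2.INTER_LINEAR).mean()
    sc=np.array([.005,.005,.05,.003,.003]); best=None
    for dx in(-.004,.004):
      for dy in(-.005,.005):
        p0=np.r_[T(*c0)[:2]+[dx,dy],PP["t"][2],.0285,.0325]
        def f(d):
            p=p0+d*sc; return 1.5*samp(ring(.0125,p))+1.5*samp(ring(.0115,p))-sum(samp(ring(r,p)) for r in(.003,.006,.008))+2*np.sum(np.maximum(np.abs(d)-2,0))*100
        r=minimize(f,np.zeros(5),method='Nelder-Mead',options=dict(initial_simplex=np.vstack([np.zeros(5),np.eye(5)])))
        if best is None or r.fun<best[0]: best=(r.fun,p0+r.x*sc)
    return best
'''
open('h.py','w').write(s)
E
python3 - <<'E'
from h import *
for n,im in(("top",cv2.imread("pics/top0.png")),("side",np.load("side1.npy"))):
    s,p=capfit(n,im,.068 if n=="top" else .069); print(n,s,p.round(4),inT(np.r_[p[:2],.068]))
print(((proj("side",[T(x,9,z) for x in(-36,36) for z in(41,96)])-[180,120])*4).round())
print(((proj("side",[T(x,y,67) for x in(-30,30) for y in (55,161)])-[180,120])*4).round())
E
```

```text
top -139.67578125 [0.4835 0.0536 0.0784 0.0277 0.0333] [  0.4 110.8  68. ]
side -78.927734375 [0.4843 0.0504 0.0474 0.028  0.0304] [  0.9 107.6  68. ]
[[350. 367.]
 [349. 300.]
 [262. 356.]
 [260. 289.]]
[[322. 357.]
 [269. 415.]
 [246. 348.]
 [189. 404.]]
```

Run:
```python
from h import *
st(); go(T(0,108.5,110),.106)
```

```text
t 4.03 tcp [ 0.4909 -0.1839  0.1499] inT [ -17.7 -126.1  149.9] yaw 0.107 tilt [ 0.1  -0.08] F [-0.8 -0.8 -0.8] gap 58.8
shift cm [23.47  1.75  3.96] turn deg [0.1 0.1 0.1]
```

Call:
send_rows(series=[4, 1.75, 0, 0, 0, 0, 0.5, 8, 1.75, 0, 0, 0, 0, 0.5, 12, 1.75, 0, 0, 0, 0, 0.5, 16, 1.75, 0, 0, 0, 0, 0.5, 20, 1.75, 1, 0, 0, 0, 0.5, 22.5, 1.75, 3, 0, 0, 0, 0.5, 23.5, 1.75, 4, 0, 0, 0, 0.5, 23.5, 1.75, 4, 0, 0, 0, 0.5, 23.5, 1.75, 4, 0, 0, 0, 0.5, 23.5, 1.75, 4, 0, 0, 0, 0.5])

```text
clock: 4.87
tcp_pos: [0.4837, 0.0509, 0.1097]
orientation: [0.001, 0.669, 0.743, 0.0]
wrist_force: [0.1, 0.3, -1.2]
finger_gap: 0.0591
```

Run:
```python
from h import *
st(); go(T(0,108.5,72.5),.106)
x=read_camera("side"); cv2.imwrite("pics/v6.png",cv2.resize(x[130:255,190:330],None,fx=5,fy=4.8,interpolation=cv2.INTER_CUBIC))
```

```text
t 4.87 tcp [0.4837 0.0509 0.1097] inT [  0.3 108.1 109.7] yaw 0.1051 tilt [ 0.06 -0.04] F [ 0.1  0.3 -1.2] gap 59.1
shift cm [ 0.04 -0.04  3.72] turn deg [ 0.1  0.  -0. ]
```

View pics/v6.png

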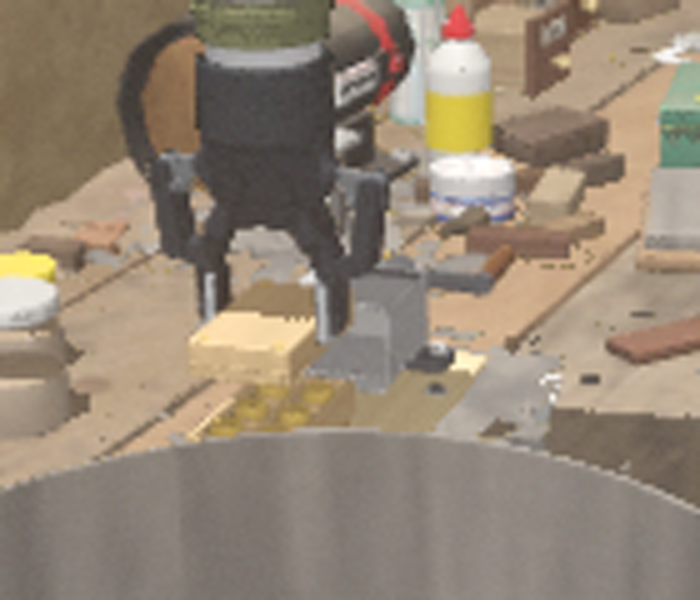

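Call:
send_rows(series=[0, 0, 1, 0, 0, 0, 0.5, 0, 0, 2, 0, 0, 0, 0.5, 0, 0, 2.7, 0, 0, 0, 0.5, 0, 0, 3.2, 0, 0, 0, 0.5, 0, 0, 3.5, 0, 0, 0, 0.5, 0, 0, 3.7, 0, 0, 0, 0.5, 0, 0, 3.8, 0, 0, 0, 0.5, 0, 0, 3.9, 0, 0, 0, 0.5, 0, 0, 3.9, 0, 0, 0, 0.5])

```text
clock: 5.67
tcp_pos: [0.4844, 0.0525, 0.0717]
orientation: [0.002, 0.668, 0.744, 0.001]
wrist_force: [0.6, 0.4, 4.7]
finger_gap: 0.0589
```

Run:
```python
from h import *
st()
```

```text
t 5.67 tcp [0.4844 0.0525 0.0717] inT [  1.3 109.6  71.7] yaw 0.1071 tilt [0.25 0.  ] F [0.6 0.4 4.7] gap 58.9
```

Call:
send_rows(series=[0, 0, 0, 0, 0, 0, 1, 0, 0, 0, 0, 0, 0, 1, 0, 0, 0, 0, 0, 0, 1, 0, 0, -0.5, 0, 0, 0, 1, 0.5, 0, -1, 0, 0, 0, 1, 2, 0, -0.5, 0, 0, 0, 1, 3.6, 0, 1, 0, 0, 0, 1, 3.6, 0, 2, 0, 0, 0, 1, 3.6, 0, 2.3, 0, 0, 0, 1, 3.6, 0, 2.3, 0, 0, 0, 1])

```text
clock: 6.5
tcp_pos: [0.4776, 0.0882, 0.0465]
orientation: [-0.001, 0.668, 0.744, -0.001]
wrist_force: [-0.0, 0.5, -0.5]
finger_gap: 0.0853
```

Run:
```python
from h import *
st(); go(T(0,147,48),.107)
read_camera("side"); read_camera("top")
for l in("tray_full","tray_empty"):
  for c in ("side","top"):
    r=silhouettes(c,l);print(c,l,[(round(q["p"],2),q["box"]) for q in r])
```

```text
t 6.50 tcp [0.4776 0.0882 0.0465] inT [ -1.7 145.8  46.5] yaw 0.1075 tilt [-0.12 -0.03] F [-0.   0.5 -0.5] gap 85.3
shift cm [ 0.12  0.17 -0.15] turn deg [-0.1  0.   0. ]
side tray_full [(0.57, [250.7, 181.3, 41.8, 38.8])]
top tray_full []
side tray_empty [(0.78, [228.3, 202.7, 26.5, 17.4])]
top tray_empty [(0.76, [197.8, 193.2, 30.2, 25.7]), (0.5, [197.2, 183.4, 107.0, 42.4])]
```

Call:
send_rows(series=[0.1, 0.15, 0, 0, 0, 0, 1, 0.1, 0.15, 0, 0, 0, 0, 0.6, 0.1, 0.15, 0, 0, 0, 0, 0.5, 0.1, 0.15, 0, 0, 0, 0, 0.5, 0.1, 0.15, 0, 0, 0, 0, 0.5, 0.1, 0.15, 0, 0, 0, 0, 0.5, 0.1, 0.15, 0, 0, 0, 0, 0.5], newtons=30)

```text
clock: 7.38
tcp_pos: [0.4805, 0.0894, 0.0476]
orientation: [0.0, 0.668, 0.744, 0.0]
wrist_force: [0.8, -0.6, 2.9]
finger_gap: 0.0597
```

Run:
```python
from h import *
st(); go(T(0,80,48),.107)
x=read_camera("side"); cv2.imwrite("pics/v7.png",cv2.resize(x[150:250,200:320],None,fx=5,fy=5,interpolation=cv2.INTER_CUBIC))
```

```text
t 7.38 tcp [0.4805 0.0894 0.0476] inT [  1.3 146.7  47.6] yaw 0.107 tilt [ 0.07 -0.  ] F [ 0.8 -0.6  2.9] gap 59.7
shift cm [-6.67 -0.13 -0.03] turn deg [0.1 0.  0. ]
```

View pics/v7.png

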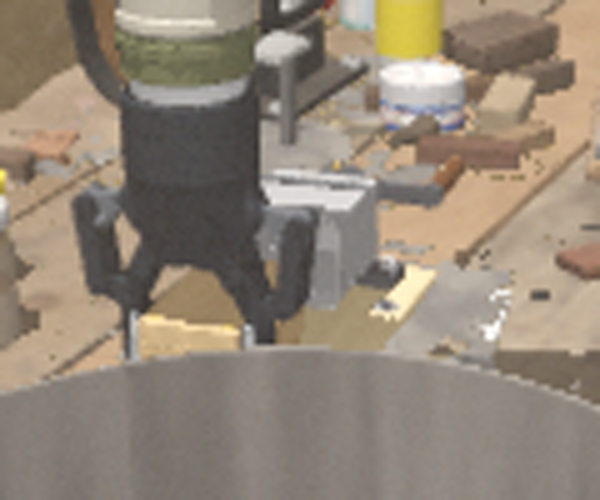

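Call:
send_rows(series=[-1, 0, 0, 0, 0, 0, 0.5, -2, -0.1, 0, 0, 0, 0, 0.5, -3, -0.1, 0, 0, 0, 0, 0.5, -4, -0.1, 0, 0, 0, 0, 0.5, -4.8, -0.1, 0, 0, 0, 0, 0.5, -5.4, -0.1, 0, 0, 0, 0, 0.5, -6, -0.1, 0, 0, 0, 0, 0.5, -6.6, -0.1, 0, 0, 0, 0, 0.5, -6.6, -0.1, 0, 0, 0, 0, 0.5])

```text
clock: 8.18
tcp_pos: [0.488, 0.0243, 0.0478]
orientation: [0.001, 0.668, 0.744, 0.002]
wrist_force: [4.8, 4.7, -0.1]
finger_gap: 0.0598
```

Run:
```python
from h import *
st(); go(T(0,25,48),.107)
```

```text
t 8.18 tcp [0.488  0.0243 0.0478] inT [ 1.8 81.2 47.8] yaw 0.1085 tilt [0.23 0.16] F [ 4.8  4.7 -0.1] gap 59.8
shift cm [-5.62 -0.19 -0.03] turn deg [ 0.2 -0.1  0.1]
```

Call:
send_rows(series=[-0.5, 0.15, 0, 0, 0, 0, 0.5, -1.2, 0.15, 0, 0, 0, 0, 0.5, -2, 0.15, 0, 0, 0, 0, 0.5, -2.7, 0.15, 0, 0, 0, 0, 0.5, -3.4, 0.15, 0, 0, 0, 0, 0.5, -4, 0.15, 0, 0, 0, 0, 0.5, -4, 0.15, 0, 0, 0, 0, 0.5])

```text
clock: 8.77
tcp_pos: [0.4926, -0.0164, 0.0476]
orientation: [0.0, 0.668, 0.744, 0.001]
wrist_force: [3.0, 1.1, 3.1]
finger_gap: 0.0599
```

Run:
```python
from h import *
st(); go(T(0,25,48),.107)
```

```text
t 8.77 tcp [ 0.4926 -0.0164  0.0476] inT [ 1.9 40.2 47.6] yaw 0.1069 tilt [0.09 0.02] F [3.  1.1 3.1] gap 59.9
shift cm [-1.52 -0.19 -0.04] turn deg [ 0.1 -0.  -0. ]
```

Call:
send_rows(series=[-0.4, 0.05, 0, 0, 0, 0, 0.5, -0.8, 0.05, 0, 0, 0, 0, 0.5, -1.2, 0.05, 0, 0, 0, 0, 0.5, -1.2, 0.05, 0, 0, 0, 0, 0.5, -1.2, 0.05, 0, 0, 0, 0, 1, -1.2, 0.05, 0, 0, 0, 0, 1, -1.2, 0.05, 0, 0, 0, 0, 1])

```text
clock: 9.35
tcp_pos: [0.4926, -0.0278, 0.0467]
orientation: [-0.001, 0.668, 0.744, -0.001]
wrist_force: [0.5, -0.2, 0.4]
finger_gap: 0.0855
```

Call:
send_rows(series=[0, 0, -3, 0, 0, 0, 1, 0, 0, -6, 0, 0, 0, 1, 3, 0, -6.5, 0, 0, 0, 0, 5.5, 0, -6, 0, 0, 0, 0, 5.5, 0, -4, 0, 0, 0, 0, 5.5, 0, -2, 0, 0, 0, 0, 5.5, 0, -0.5, 0, 0, 0, 0, 5.5, 0, -0.5, 0, 0, 0, 0])

```text
clock: 10.02
tcp_pos: [0.4846, 0.0273, 0.0492]
orientation: [-0.002, 0.668, 0.744, -0.002]
wrist_force: [-0.5, -0.2, -0.4]
finger_gap: 0.0119
```

Run:
```python
from h import *
st()
x=read_camera("side"); cv2.imwrite("pics/v8.png",cv2.resize(x[150:250,200:320],None,fx=5,fy=5,interpolation=cv2.INTER_CUBIC))
t=read_camera("top"); cv2.imwrite("pics/top8.png",t)
```

```text
t 10.02 tcp [0.4846 0.0273 0.0492] inT [-1.3 84.5 49.2] yaw 0.1074 tilt [-0.36  0.01] F [-0.5 -0.2 -0.4] gap 11.9
```

View pics/v8.png

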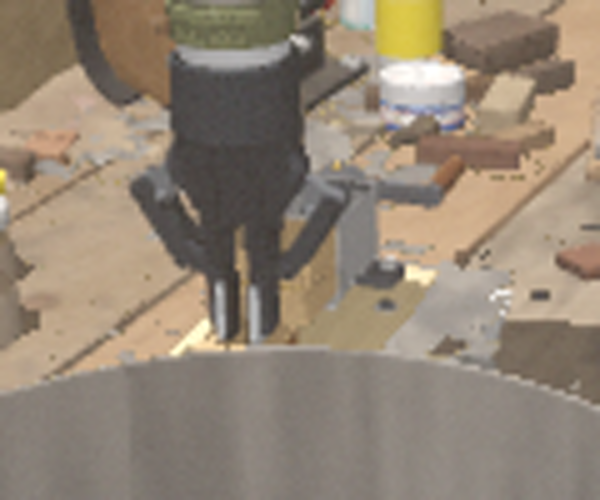

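Call:
send_rows(series=[-0.8, 0.2, -0.2, 0, 0, 0, 0, -1.6, 0.2, -0.2, 0, 0, 0, 0, -2.3, 0.2, -0.2, 0, 0, 0, 0, -2.8, 0.2, -0.2, 0, 0, 0, 0, -3.2, 0.2, -0.2, 0, 0, 0, 0, -3.5, 0.2, -0.2, 0, 0, 0, 0, -3.5, 0.2, -0.2, 0, 0, 0, 0])

```text
clock: 10.7
tcp_pos: [0.4941, -0.0071, 0.0549]
orientation: [-0.0, 0.668, 0.744, 0.002]
wrist_force: [0.2, 6.7, 4.0]
finger_gap: 0.0003
```

Run:
```python
from h import *
st()
```

```text
t 10.70 tcp [ 0.4941 -0.0071  0.0549] inT [ 4.5 49.4 54.9] yaw 0.1071 tilt [0.11 0.19] F [0.2 6.7 4. ] gap 0.3
```

Call:
send_rows(series=[-0.2, 0, 0, 0, 0, 0, 0, -0.4, 0, 0, 0, 0, 0, 0, -0.4, 0, 0, 0, 0, 0, 0])

```text
clock: 10.95
tcp_pos: [0.494, -0.0071, 0.055]
orientation: [-0.003, 0.667, 0.745, 0.005]
wrist_force: [0.5, 20.9, 6.6]
finger_gap: 0.0001
```

Run:
```python
from h import *
st()
```

```text
t 10.95 tcp [ 0.494  -0.0071  0.055 ] inT [ 4.4 49.3 55. ] yaw 0.11 tilt [0.1  0.63] F [ 0.5 20.9  6.6] gap 0.1
```

Run:
```python
from h import *
st(); go(T(-54,-158,150),.107);go(T(-54,-158,50),.107)
```

```text
t 10.95 tcp [ 0.494  -0.0071  0.055 ] inT [ 4.4 49.3 55. ] yaw 0.11 tilt [0.1  0.63] F [ 0.5 20.9  6.6] gap 0.1
shift cm [-20.61  -5.86  -9.74] turn deg [ 0.2 -0.6  0.2]
shift cm [-20.72  -5.89   0.26] turn deg [ 0.2 -0.6  0.2]
```

Call:
send_rows(series=[1, 0, 0, 0, 0, 0, 0, 1.5, 0, -3.5, 0, 0, 0, 0, 1.5, 0, -7, 0, 0, 0, 0, 0, -1, -10, 0, 0, 0, 0, -3.5, -2, -10, 0, 0, 0, 0, -7, -3, -10, 0, 0, 0, 0.3, -11, -4, -10, 0, 0, 0, 0.6, -15, -5, -10, 0, 0, 0, 0.6, -19, -5.8, -10, 0, 0, 0, 0.6, -20.3, -5.8, -9, 0, 0, 0, 0.6])

```text
clock: 11.78
tcp_pos: [0.458, -0.2261, 0.146]
orientation: [0.003, 0.67, 0.742, -0.001]
wrist_force: [0.6, -0.7, 0.9]
finger_gap: 0.0509
```

Call:
send_rows(series=[0, 0, 0, 0, 0, 0, 0.6, 0, 0, 0, 0, 0, 0, 0.6])

```text
clock: 11.95
tcp_pos: [0.4567, -0.2202, 0.1434]
orientation: [-0.001, 0.669, 0.743, -0.0]
wrist_force: [-0.3, 0.8, -0.2]
finger_gap: 0.0516
```

Run:
```python
from h import *
st(); go(T(-54,-158,50),.107)
x=read_camera("side")
cv2.imwrite("pics/v9.png",cv2.resize(x[130:240,220:330],None,fx=5,fy=5,interpolation=cv2.INTER_CUBIC))
```

```text
t 11.95 tcp [ 0.4567 -0.2202  0.1434] inT [ -55.6 -158.5  143.4] yaw 0.1046 tilt [-0.12  0.05] F [-0.3  0.8 -0.2] gap 51.6
shift cm [0.04 0.18 9.34] turn deg [-0.1 -0.1 -0.1]
```

View pics/v9.png

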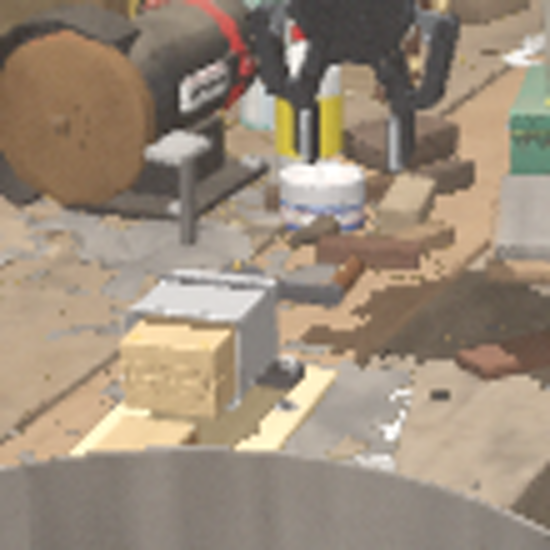

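Call:
send_rows(series=[0, 0.1, 3, 0, 0, 0, 0.6, 0, 0.1, 6, 0, 0, 0, 0.6, 0, 0.1, 8, 0, 0, 0, 0.6, 0, 0.1, 9, 0, 0, 0, 0.6, 0, 0.1, 9.3, 0, 0, 0, 0.6, 0, 0.1, 9.3, 0, 0, 0, 0.3, 0, 0.1, 9.3, 0, 0, 0, 0, 0, 0.1, 9.3, 0, 0, 0, 0, 0, 0.1, 9.3, 0, 0, 0, 0, 0, 0.1, 9.3, 0, 0, 0, 0], newtons=30)

```text
clock: 12.83
tcp_pos: [0.461, -0.2199, 0.0529]
orientation: [0.002, 0.668, 0.744, 0.001]
wrist_force: [4.2, 3.3, 0.6]
finger_gap: 0.0129
```

Call:
send_rows(series=[0, 0, 0, 0, 0, 0, 0, 0, 0, 0, 0, 0, 0, 0, 0, 0, 0, 0, 0, 0, 0])

```text
clock: 13.08
tcp_pos: [0.461, -0.2199, 0.0529]
orientation: [0.002, 0.668, 0.744, 0.001]
wrist_force: [5.0, 3.1, 2.3]
finger_gap: 0.0128
```

Run:
```python
from h import *
st(); go(T(-54,-158,50),.107)
for d in range(10,181,10): print(d, round(5.5-5.5*np.cos(np.radians(d)),2), round(-5.5*np.sin(np.radians(d)),2))
```

```text
t 13.08 tcp [ 0.461  -0.2199  0.0529] inT [ -51.3 -158.7   52.9] yaw 0.1077 tilt [ 0.28 -0.03] F [5.  3.1 2.3] gap 12.8
shift cm [ 0.07 -0.27  0.29] turn deg [0.3 0.1 0. ]
10 0.08 -0.96
20 0.33 -1.88
30 0.74 -2.75
40 1.29 -3.54
50 1.96 -4.21
60 2.75 -4.76
70 3.62 -5.17
80 4.54 -5.42
90 5.5 -5.5
100 6.46 -5.42
110 7.38 -5.17
120 8.25 -4.76
130 9.04 -4.21
140 9.71 -3.54
150 10.26 -2.75
160 10.67 -1.88
170 10.92 -0.96
180 11.0 -0.0
```

Call:
send_rows(series=[0, 0.3, -0.86, 0, 0, 0, 0, 0, 0.55, -1.7, 0, 0, 0, 0, 0, 0.9, -2.5, 0, 0, 0, 0, 0, 1.35, -3.23, 0, 0, 0, 0, 0, 1.9, -3.89, 0, 0, 0, 0, 0, 2.55, -4.45, 0, 0, 0, 0, 0, 3.3, -4.9, 0, 0, 0, 0, 0, 4.1, -5.23, 0, 0, 0, 0, 0, 4.95, -5.43, 0, 0, 0, 0, 0, 5.8, -5.5, 0, 0, 0, 0], newtons=40)

```text
clock: 13.92
tcp_pos: [0.5166, -0.2138, 0.108]
orientation: [0.0, 0.669, 0.744, -0.0]
wrist_force: [-3.8, -3.3, 1.1]
finger_gap: 0.0128
```

Run:
```python
from h import *
st()
```

```text
t 13.92 tcp [ 0.5166 -0.2138  0.108 ] inT [   4.7 -158.6  108. ] yaw 0.1063 tilt [-0.   -0.07] F [-3.8 -3.3  1.1] gap 12.8
```

Call:
send_rows(series=[0, 0.86, 0.07, 0, 0, 0, 0, 0, 1.7, 0.27, 0, 0, 0, 0, 0, 2.5, 0.6, 0, 0, 0, 0, 0, 3.23, 1.05, 0, 0, 0, 0, 0, 3.89, 1.61, 0, 0, 0, 0, 0, 4.45, 2.27, 0, 0, 0, 0, 0, 4.9, 3, 0, 0, 0, 0, 0, 5.23, 3.8, 0, 0, 0, 0, 0, 5.43, 4.64, 0, 0, 0, 0, 0, 5.5, 5.5, 0, 0, 0, 0])

```text
clock: 14.75
tcp_pos: [0.5709, -0.208, 0.051]
orientation: [-0.0, 0.668, 0.744, -0.001]
wrist_force: [-16.2, 5.6, 59.9]
finger_gap: 0.0124
```

Call:
send_rows(series=[0, 0, 0.3, 0, 0, 0, 0, 0, 0, 0.6, 0, 0, 0, 0, 0, 0, 0.6, 0, 0, 0, 0])

```text
clock: 15.0
tcp_pos: [0.571, -0.208, 0.051]
orientation: [0.002, 0.668, 0.744, -0.0]
wrist_force: [-15.9, 2.3, 40.7]
finger_gap: 0.0122
```

Run:
```python
from h import *
st()
```

```text
t 15.00 tcp [ 0.571 -0.208  0.051] inT [  59.3 -158.7   51. ] yaw 0.1067 tilt [ 0.11 -0.15] F [-15.9   2.3  40.7] gap 12.2
```

Call:
send_rows(series=[0, -0.1, -0.5, 0, 0, 0, 0, 0, -0.1, -0.5, 0, 0, 0, 0.4, 0, -0.1, -0.5, 0, 0, 0, 0.6, 0, -0.1, -0.5, 0, 0, 0, 0.6, 0, -0.1, -0.5, 0, 0, 0, 0.6, 0, -0.1, -3, 0, 0, 0, 0.6, 0, -0.1, -6.5, 0, 0, 0, 0.6, 0, -0.1, -10, 0, 0, 0, 0.6, 0, -0.1, -10.5, 0, 0, 0, 0.6, 0, -0.1, -10.5, 0, 0, 0, 0.6])

```text
clock: 15.83
tcp_pos: [0.5721, -0.2083, 0.1527]
orientation: [0.002, 0.668, 0.744, 0.001]
wrist_force: [0.5, 0.2, 0.4]
finger_gap: 0.0509
```

Run:
```python
from h import *
st(); go(T(3,25,150),.107)
x=read_camera("side")
cv2.imwrite("pics/v10.png",cv2.resize(x[130:240,220:330],None,fx=5,fy=5,interpolation=cv2.INTER_CUBIC))
```

```text
t 15.83 tcp [ 0.5721 -0.2083  0.1527] inT [  60.4 -159.2  152.7] yaw 0.1073 tilt [ 0.28 -0.12] F [0.5 0.2 0.4] gap 50.9
shift cm [18.41 -5.75  0.2 ] turn deg [0.3 0.1 0. ]
```

View pics/v10.png

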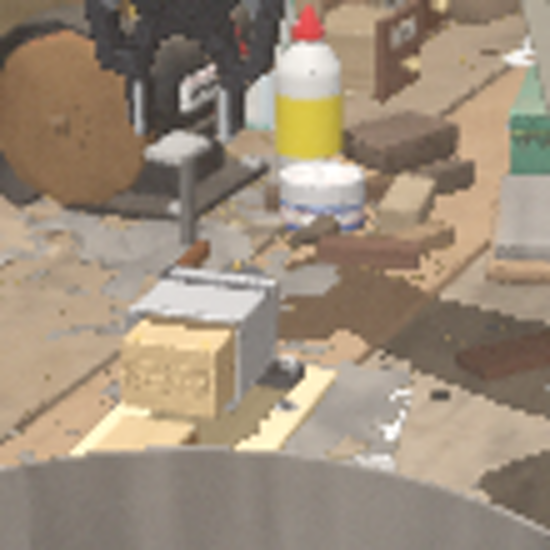

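Call:
send_rows(series=[4, -1, 0, 0, 0, 0, 1, 8, -2.5, 0, 0, 0, 0, 1, 12, -4, 0, 0, 0, 0, 1, 16, -5.8, 0, 0, 0, 0, 1, 18.5, -5.8, 0, 0, 0, 0, 1, 18.5, -5.8, 0, 0, 0, 0, 1, 18.5, -5.8, 3, 0, 0, 0, 1, 18.5, -5.8, 3, 0, 0, 0, 1])

```text
clock: 16.55
tcp_pos: [0.4892, -0.0285, 0.1151]
orientation: [-0.004, 0.668, 0.744, -0.002]
wrist_force: [-1.7, 0.1, -1.3]
finger_gap: 0.0854
```

Run:
```python
from h import *
st(); go(T(3,26,48),.107)
```

```text
t 16.55 tcp [ 0.4892 -0.0285  0.1151] inT [ -2.8  28.5 115.1] yaw 0.1084 tilt [-0.46  0.1 ] F [-1.7  0.1 -1.3] gap 85.4
shift cm [-0.27  0.63  6.71] turn deg [-0.4 -0.1  0.1]
```

Call:
send_rows(series=[0, 0, 1, 0, 0, 0, 1, 0, 0, 1, 0, 0, 0, 1, 0, 0, 1, 0, 0, 0, 1])

```text
clock: 16.8
tcp_pos: [0.4924, -0.0303, 0.1096]
orientation: [-0.001, 0.669, 0.744, -0.0]
wrist_force: [0.5, -0.7, 0.2]
finger_gap: 0.0854
```

Run:
```python
from h import *
st(); go(T(3,26,48),.107)
```

```text
t 16.80 tcp [ 0.4924 -0.0303  0.1096] inT [  0.2  26.4 109.6] yaw 0.1061 tilt [-0.11  0.02] F [ 0.5 -0.7  0.2] gap 85.4
shift cm [-0.05  0.29  6.16] turn deg [-0.1 -0.  -0. ]
```

Call:
send_rows(series=[0, 0.25, 2, 0, 0, 0, 1, 0, 0.25, 4, 0, 0, 0, 1, 0, 0.25, 5.5, 0, 0, 0, 1, 0, 0.25, 6.1, 0, 0, 0, 1, 0, 0.25, 6.1, 0, 0, 0, 1, 0, 0.25, 6.1, 0, 0, 0, 0.5, 0, 0.25, 6.1, 0, 0, 0, 0.5, 0, 0.25, 6.1, 0, 0, 0, 0.5, 0, 0.25, 6.1, 0, 0, 0, 0.5, 0, 0.25, 6.1, 0, 0, 0, 0.5], newtons=30)

```text
clock: 17.63
tcp_pos: [0.4958, -0.0299, 0.0505]
orientation: [0.001, 0.668, 0.744, 0.0]
wrist_force: [-1.9, 0.5, 5.9]
finger_gap: 0.0602
```

Run:
```python
from h import *
st()
```

```text
t 17.63 tcp [ 0.4958 -0.0299  0.0505] inT [ 3.7 26.5 50.5] yaw 0.1069 tilt [ 0.09 -0.05] F [-1.9  0.5  5.9] gap 60.2
```

Call:
send_rows(series=[0.6, 0, -0.15, 0, 0, 0, 0.5, 1.4, 0, -0.15, 0, 0, 0, 0.5, 2.3, 0, -0.15, 0, 0, 0, 0.5, 3.3, 0, -0.15, 0, 0, 0, 0.5, 4.3, 0, -0.15, 0, 0, 0, 0.5, 5.3, 0, -0.15, 0, 0, 0, 0.5, 6.2, 0, -0.15, 0, 0, 0, 0.5, 6.2, 0, -0.15, 0, 0, 0, 0.5])

```text
clock: 18.3
tcp_pos: [0.4885, 0.0344, 0.0511]
orientation: [-0.001, 0.667, 0.745, 0.001]
wrist_force: [-0.5, 4.5, 5.1]
finger_gap: 0.06
```

Run:
```python
from h import *
st()
x=read_camera("side")
cv2.imwrite("pics/v11.png",cv2.resize(x[130:240,220:330],None,fx=5,fy=5,interpolation=cv2.INTER_CUBIC))
```

```text
t 18.30 tcp [0.4885 0.0344 0.0511] inT [ 3.3 91.2 51.1] yaw 0.1094 tilt [0.02 0.11] F [-0.5  4.5  5.1] gap 60.0
```

Call:
send_rows(series=[0.6, 0, 0, 0, 0, 0, 0.5, 1.4, 0, 0, 0, 0, 0, 0.5, 2.2, 0, 0, 0, 0, 0, 0.5, 3.1, 0, 0, 0, 0, 0, 0.5, 4, 0, 0, 0, 0, 0, 0.5, 4.8, 0, 0, 0, 0, 0, 0.5, 5.5, 0, 0, 0, 0, 0, 0.5, 5.8, 0, 0, 0, 0, 0, 0.5, 5.8, 0, 0, 0, 0, 0, 0.5])

```text
clock: 19.1
tcp_pos: [0.4824, 0.091, 0.051]
orientation: [-0.0, 0.668, 0.744, 0.0]
wrist_force: [0.4, -1.8, 5.9]
finger_gap: 0.0598
```

Run:
```python
from h import *
st()
x=read_camera("side")
cv2.imwrite("pics/v11.png",cv2.resize(x[130:240,220:330],None,fx=5,fy=5,interpolation=cv2.INTER_CUBIC))
```

```text
t 19.10 tcp [0.4824 0.091  0.051 ] inT [  3.3 148.1  51. ] yaw 0.1082 tilt [0.02 0.03] F [ 0.4 -1.8  5.9] gap 59.8
```

View pics/v11.png

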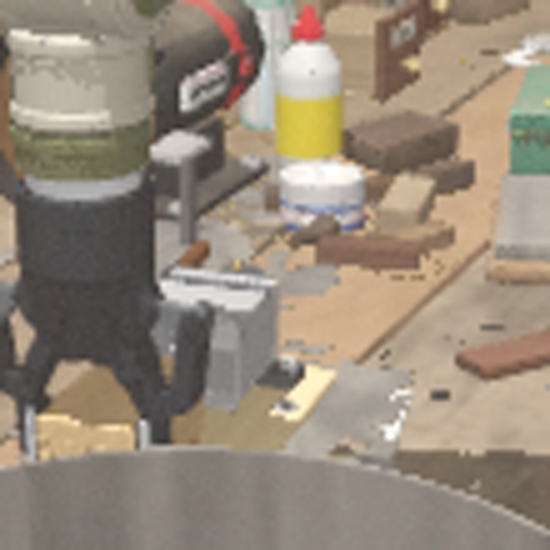

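Call:
send_rows(series=[0, 0, 0, 0, 0, 0, 1, 0, 0, 0, 0, 0, 0, 1, 0, 0, 0, 0, 0, 0, 1, 0, 0, 0, 0, 0, 0, 1, 0, 0, -2, 0, 0, 0, 1, -1, 0, -3, 0, 0, 0, 1, -4, 0, -3, 0, 0, 0, 1, -4.1, 0, -2.6, 0, 0, 0, 1, -4.1, 0, -2.6, 0, 0, 0, 1, -4.1, 0, -2.6, 0, 0, 0, 1])

```text
clock: 19.98
tcp_pos: [0.4864, 0.0485, 0.0765]
orientation: [-0.0, 0.669, 0.743, -0.0]
wrist_force: [-0.6, 1.4, -0.4]
finger_gap: 0.0853
```

Run:
```python
from h import *
st(); go(T(3.3,106.5,75),.107)
```

```text
t 19.98 tcp [0.4864 0.0485 0.0765] inT [  2.8 105.4  76.5] yaw 0.1057 tilt [-0.04  0.02] F [-0.6  1.4 -0.4] gap 85.3
shift cm [0.11 0.05 0.15] turn deg [-0.  -0.  -0.1]
```

Call:
send_rows(series=[0.1, 0.05, 0.1, 0, 0, 0, 0.5, 0.1, 0.05, 0.1, 0, 0, 0, 0.5, 0.1, 0.05, 0.1, 0, 0, 0, 0.5, 0.1, 0.05, 0.1, 0, 0, 0, 0.5, 0.1, 0.05, 0.1, 0, 0, 0, 0.5, 0.1, 0.05, -0.2, 0, 0, 0, 0.5, 0.1, 0.05, -0.5, 0, 0, 0, 0.5, 0.1, 0.05, -0.8, 0, 0, 0, 0.5, 0.1, 0.05, -1.2, 0, 0, 0, 0.5, 0.1, 0.05, -1.6, 0, 0, 0, 0.5])

```text
clock: 20.82
tcp_pos: [0.4872, 0.0499, 0.0932]
orientation: [0.0, 0.668, 0.744, -0.0]
wrist_force: [0.8, -0.4, -1.2]
finger_gap: 0.0587
```

Call:
send_rows(series=[0, 0, -0.6, 0, 0, 0, 0.5, 0, 0, -1.4, 0, 0, 0, 0.5, 0, 0, -3, 0, 0, 0, 0.5, 0, 0, -5, 0, 0, 0, 0.5, 0, 0, -7, 0, 0, 0, 0.5, 0, 0, -7, 0, 0, 0, 0.5])

```text
clock: 21.32
tcp_pos: [0.4897, 0.0498, 0.1672]
orientation: [0.003, 0.668, 0.744, 0.002]
wrist_force: [-0.0, 0.1, -0.2]
finger_gap: 0.0592
```

Run:
```python
from h import *
st(); e=PP["e"]; go([e[0],e[1],.12],e[2])
x=read_camera("side")
cv2.imwrite("pics/v12.png",cv2.resize(x[110:240,180:330],None,fx=4.5,fy=4.5,interpolation=cv2.INTER_CUBIC))
```

```text
t 21.32 tcp [0.4897 0.0498 0.1672] inT [  6.2 106.3 167.2] yaw 0.107 tilt [ 0.4  -0.03] F [-0.   0.1 -0.2] gap 59.2
shift cm [-43.42  -0.56   4.77] turn deg [0.4 0.1 4. ]
```

View pics/v12.png

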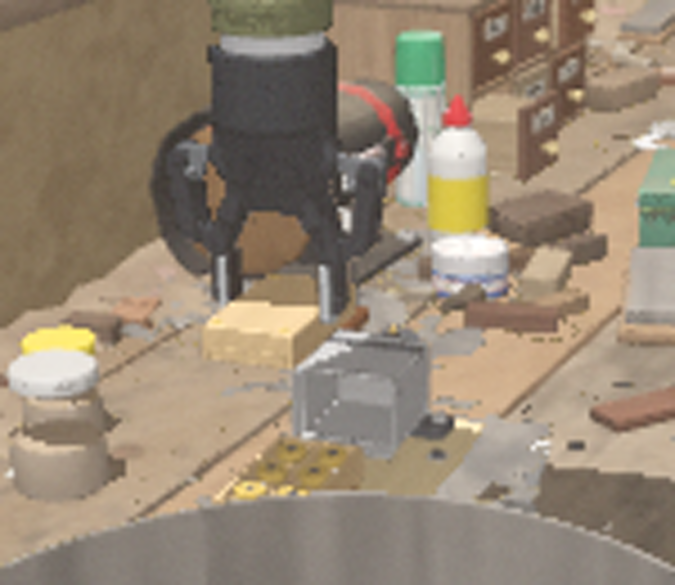

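The caps now lie backs up, with their pin holes showing, in the tray on the bed, and the emptied tray is in the gripper. I'll carry it back to where the empty tray first lay.

Call:
send_rows(series=[-4, 0, -0.5, 0, 0, 0, 0.5, -8, 0, -0.5, 0, 0, 0, 0.5, -12, 0, 0, 0, 0, 0, 0.5, -16, 0, 0, 0, 0, 0, 0.5, -20, 0, 0, 0, 0, 0, 0.5, -24, 0, 0, 0, 0, 0, 0.5, -28, 0, 0, 0, 0, 4, 0.5, -32, -0.3, 0, 0, 0, 4, 0.5, -36, -0.3, 0, 0, 0, 4, 0.5, -39, -0.3, 0, 0, 0, 4, 0.5])

```text
clock: 22.2
tcp_pos: [0.5251, -0.3413, 0.1614]
orientation: [-0.0, 0.695, 0.719, -0.0]
wrist_force: [0.9, -0.2, -2.0]
finger_gap: 0.0589
```

Call:
send_rows(series=[-2, 0, 1, 0, 0, 0, 0.5, -4, 0, 3, 0, 0, 0, 0.5, -4.4, 0, 5, 0, 0, 0, 0.5, -4.4, 0, 6, 0, 0, 0, 0.5, -4.4, 0, 6, 0, 0, 0, 0.5, -4.4, 0, 6, 0, 0, 0, 0.5])

```text
clock: 22.7
tcp_pos: [0.5267, -0.3808, 0.1017]
orientation: [-0.002, 0.694, 0.72, 0.0]
wrist_force: [0.0, 0.7, -0.9]
finger_gap: 0.059
```

Run:
```python
from h import *
st(); e=PP["e"]; go([e[0],e[1],.01],e[2])
```

```text
t 22.70 tcp [ 0.5267 -0.3808  0.1017] inT [  -3.3 -325.7  101.7] yaw 0.0377 tilt [-0.13  0.13] F [ 0.   0.7 -0.9] gap 59.0
shift cm [-0.21  0.43  9.17] turn deg [-0.1 -0.1 -0. ]
```

Call:
send_rows(series=[-0.2, 0.3, 3, 0, 0, 0, 0.5, -0.2, 0.3, 6, 0, 0, 0, 0.5, -0.2, 0.3, 7.7, 0, 0, 0, 0.5, -0.2, 0.3, 8.6, 0, 0, 0, 0.5, -0.2, 0.3, 9, 0, 0, 0, 0.5, -0.2, 0.3, 9.2, 0, 0, 0, 0.5, -0.2, 0.3, 9.3, 0, 0, 0, 0.5, -0.2, 0.3, 9.3, 0, 0, 0, 0.5])

```text
clock: 23.37
tcp_pos: [0.5315, -0.3847, 0.0114]
orientation: [0.001, 0.694, 0.72, -0.0]
wrist_force: [-0.2, 0.6, -0.8]
finger_gap: 0.0593
```

Run:
```python
from h import *
st()
```

```text
t 23.37 tcp [ 0.5315 -0.3847  0.0114] inT [   1.1 -330.1   11.4] yaw 0.0375 tilt [ 0.11 -0.11] F [-0.2  0.6 -0.8] gap 59.3
```

Nothing touches yet, so I'll lower a little more until it does, then release and rise.

Call:
send_rows(series=[0, 0, 0.15, 0, 0, 0, 0.5, 0, 0, 0.3, 0, 0, 0, 0.5, 0, 0, 0.4, 0, 0, 0, 0.5, 0, 0, 0.4, 0, 0, 0, 0.5])

```text
clock: 23.7
tcp_pos: [0.5314, -0.3848, 0.0088]
orientation: [0.002, 0.694, 0.72, -0.0]
wrist_force: [-2.0, 2.9, 11.4]
finger_gap: 0.059
```

Call:
send_rows(series=[0, 0, 0, 0, 0, 0, 1, 0, 0, 0, 0, 0, 0, 1, 0, 0, 0, 0, 0, 0, 1, 0, 0, 0, 0, 0, 0, 1, 0, 0, -2, 0, 0, 0, 1, 0, 0, -5, 0, 0, 0, 1, 0, 0, -9, 0, 0, 0, 1, -4, -4, -12, 0, 0, 0, 1, -7, -8, -14, 0, 0, 0, 1, -10, -11, -15, 0, 0, 0, 1])

```text
clock: 24.53
tcp_pos: [0.4488, -0.4646, 0.147]
orientation: [0.001, 0.693, 0.721, -0.0]
wrist_force: [0.4, -1.3, 0.6]
finger_gap: 0.0852
```

Call:
send_rows(series=[-3, -4, 0, 0, 0, 0, 1, -5, -8, 0, 0, 0, 0, 1, -5, -8, 0, 0, 0, 0, 1, -5, -8, 0, 0, 0, 0, 1])

```text
clock: 24.87
tcp_pos: [0.3673, -0.519, 0.1446]
orientation: [-0.0, 0.696, 0.718, -0.0]
wrist_force: [1.1, -0.1, -0.4]
finger_gap: 0.0851
```

Run:
```python
from h import *
st()
t=read_camera("top"); cv2.imwrite("pics/top13.png",t)
a=cv2.imread("pics/top0.png")
D=np.load("D.npy",allow_pickle=True).item()
for l in["spare_block","antler_tip","wax_pot","caliper","pencil","thin_scale","tray_empty","tray_full"]:
    r=silhouettes("top",l); print(l,D[l][0]["box"],[(round(q["p"],2),q["box"]) for q in r[:2]])
r=silhouettes("top","tray_empty")
if r: 
    for q in r[:2]: 
        b=q["box"]
        if b[0]>300: print(fit("top",q["pixels"],TR,PP["e"]))
v=np.vstack([cv2.resize(t[170:255,180:390],(800,324),interpolation=cv2.INTER_CUBIC)]); x=read_camera("side")
v2=cv2.resize(x[190:240,200:330],(650,250),interpolation=cv2.INTER_CUBIC); v=np.vstack([v,np.pad(v2,((0,0),(0,150),(0,0)))])
cv2.imwrite("pics/v13.png",v)
```

```text
t 24.87 tcp [ 0.3673 -0.519   0.1446] inT [-176.6 -446.   144.6] yaw 0.0318 tilt [-0.04 -0.  ] F [ 1.1 -0.1 -0.4] gap 85.1
spare_block [112.4, 180.1, 33.6, 17.1] [(0.57, [111.1, 178.7, 33.0, 17.0]), (0.31, [219.5, 230.8, 66.5, 35.4])]
antler_tip [127.6, 143.5, 44.2, 19.3] [(0.51, [128.7, 140.6, 43.7, 20.4]), (0.23, [189.3, 177.5, 113.7, 51.6])]
wax_pot [373.7, 163.6, 21.2, 21.4] [(0.58, [372.1, 162.1, 27.5, 24.0])]
caliper [219.6, 230.7, 65.6, 33.3] [(0.58, [217.6, 231.7, 70.3, 33.5])]
pencil [162.4, 223.5, 13.9, 29.4] [(0.48, [162.5, 222.6, 19.1, 44.5])]
thin_scale [303.2, 239.3, 35.7, 28.6] [(0.67, [301.9, 238.9, 38.9, 27.4]), (0.54, [240.6, 174.3, 63.0, 39.9])]
tray_empty [326.7, 184.2, 41.0, 22.3] [(0.81, [191.5, 193.2, 36.9, 23.2]), (0.32, [112.0, 179.1, 31.0, 17.9])]
tray_full [192.4, 194.0, 35.9, 20.3] [(0.76, [329.0, 187.3, 35.3, 19.0])]
```

View pics/v13.png

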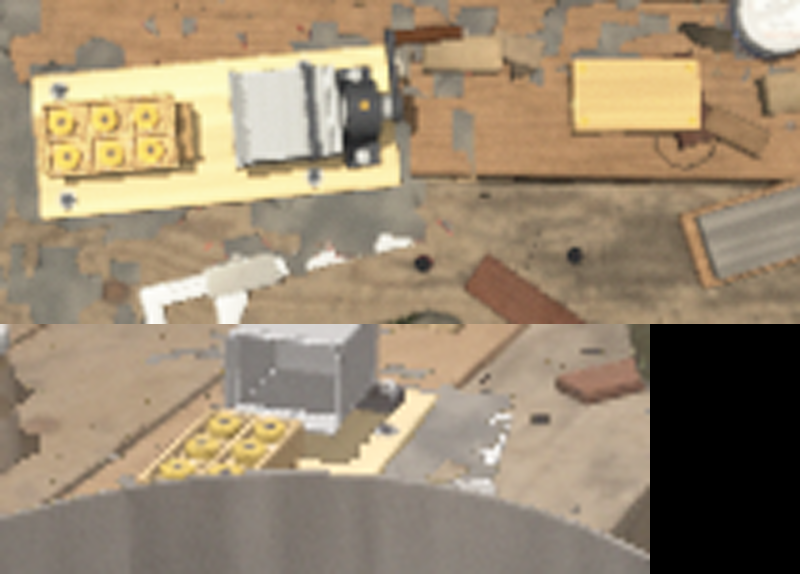

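Six caps show their pin holes in the tray on the bed, at about (105,135). The emptied tray lies face down on the bench at (637,95), and the crank is on the far side.

```bash
python3 -c "
from workcell import *
print(hand_in())"
```

```text
the job is handed in; nothing more can be done
None
```

The job is done and handed in: all six caps were turned together and now lie flat backs up in the tray on the bed. I capped the full tray with the empty one and pushed the pair home. I then cranked it half a turn to its stop, drew the pair out, and laid the emptied tray face down where the empty one first lay. The clock read about 25 s of the 72 s allowed.

**Home and stop:** The end push stalled at 21 N with the pair's end at about turner y 38, so it was fully home. At the stop, the force on the wrist read up to 60 N, under the 120 N limit.

**Final pictures:** All six pin holes show in the bed tray from the top; the side view agrees for the caps it shows. The gripper was clear and the crank was on the far side. The bystanders' detected boxes match the first ones to within a few pixels, except two:
- **Pencil:** its box came out longer than at the start, 44 against 29 pixels. I think the arm partly hid it in the first picture, but I did not confirm that.
- **Wax pot:** its box came out about 6 pixels wider, with its position unchanged.

**Checks that disagreed or did not run:**
- **Turner position:** my camera fit put its axis about 3 mm off in x compared with what the grips felt. The sleeve and crank took this up as a few newtons of side force, and I corrected for it.
- **Laid-down tray:** a planned final fit of its pose did not run, because the detector listed that tray under its other name. I judged its placing from its detected box and the picture.

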